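# Clear the scale and put the check weights away

## Task

Unstack the little bench scale and put the check weights away: the large disc, the medium disc and the small silver knob weight each lie flat in the round tray that fits it, and the brass knob weight from the top of the stack goes back, alone, onto the middle of the scale's round pan. The black rubber pad is free for parking the brass weight meanwhile. Keep every weight upright and leave the sample jar where it stands.

Things in the scene. Friction and masses are not known exactly. Their poses are not given: they have to be found in the camera images.
- brass_weight: Brass-coloured calibration weight, 65 mm high: round body 38 mm in diameter up to 49 mm (shoulder rounded near its top), above it a knob 24 mm across. About 0.4 kg. Starts on top of the stack, on the medium disc. Origin: centre of its underside; z is up along its axis.
- medium_disc: Plain aluminium cylinder, 48 mm in diameter, 40 mm high, 0.2 to 0.3 kg. Starts in the middle of the stack: on the large disc, under the brass weight. Origin: centre of its underside; z up.
- large_disc: Plain aluminium cylinder, 66 mm in diameter, 40 mm high, 0.4 to 0.6 kg. Starts at the bottom of the stack, on the scale pan. Origin: centre of its underside; z up.
- silver_weight: Silver-grey calibration weight, 49 mm high: round body 29 mm in diameter up to 37 mm (shoulder rounded near its top), above it a knob 19 mm across. 0.2 kg. Starts standing in the large tray (large_holder), not its own place, up to 17 mm off its centre. Origin: centre of its underside; z up.
- scale_pan: Fixed low bench scale: black round foot, flat round steel pan 100 mm in diameter, its top 20 mm above the bridge. Carries the stack at the start. Origin: centre of its underside, on the bridge; z up. The bridge is a fixed plywood board, 135 x 680 mm, top 60 mm above the bench, 70 mm behind the weighing terminal (290 mm high). One of the five places on it, which one varies.
- large_holder: Fixed grey round tray, the largest of three of the same pattern: outside diameter 90 mm, 9 mm high, round recess 82 mm across and 6 mm deep with a black floor 3 mm above the bridge. The large disc belongs here; the silver weight stands in it at the start. Origin: centre of its underside, on the bridge; z up. One of the five places on the bridge, which one varies.
- medium_holder: Fixed grey round tray, the middle of three of the same pattern: outside diameter 72 mm, 9 mm high, round recess 64 mm across and 6 mm deep with a black floor 3 mm above the bridge. The medium disc belongs here; empty at the start. Origin: centre of its underside, on the bridge; z up. One of the five places on the bridge, which one varies.
- small_holder: Fixed grey round tray, the smallest of three of the same pattern: outside diameter 53 mm, 9 mm high, round recess 45 mm across and 6 mm deep with a black floor 3 mm above the bridge. The silver weight belongs here; empty at the start. Origin: centre of its underside, on the bridge; z up. One of the five places on the bridge, which one varies.
- rest_pad: Fixed black rubber pad, 80 x 80 mm, 4 mm thick, empty: for standing the brass weight on for a while. Origin: centre of its underside, on the bridge; z up. One of the five places on the bridge, which one varies. The places lie in a row from front right (low x, negative y) to back left, direction about (0.45, 0.89) in x, y, 140 mm apart.
- jar: Bystander: white sample jar with a yellow lid, 68 mm in diameter, 73 mm high, on the bench beyond the far left end of the bridge. Leave it alone. Origin: centre of its underside; z up.

How it is judged:
At the end, for the whole second after the job is handed in: The brass weight stands on the scale pan within 15 mm of its centre; the medium disc, the large disc and the silver weight each rest on the floor of their own tray (centre within 10.5 mm of the tray's, underside within 3 mm of its floor's height); all four upright within 0.08 rad and at rest (horizontal distance between brass_weight and scale_pan below 0.015 m and z of brass_weight in the frame of scale_pan between 0.017 and 0.023 m and angle between each of brass_weight, medium_disc, large_disc, silver_weight's own z axis and vertical below 0.08 rad and linear speed of each of brass_weight, medium_disc, large_disc, silver_weight below 0.02 m/s and angular speed of each of brass_weight, medium_disc, large_disc, silver_weight below 0.2 rad/s and horizontal distance between medium_disc and medium_holder below 0.0105 m and z of medium_disc in the frame of medium_holder between 0 and 0.006 m and horizontal distance between large_disc and large_holder below 0.0105 m and z of large_disc in the frame of large_holder between 0 and 0.006 m and horizontal distance between silver_weight and small_holder below 0.0105 m and z of silver_weight in the frame of small_holder between 0 and 0.006 m); the robot touches nothing.
It fails at once if a weight was tipped over (more than 0.6 rad) (angle between any of brass_weight, medium_disc, large_disc, silver_weight's own z axis and vertical above 0.6 rad).
It fails at once if the sample jar was moved by more than 20 mm or tipped (distance of jar from where it was at the start of the episode above 0.02 m or angle between jar's own z axis and vertical above 0.3 rad).
It also fails if it takes over 144 s, if anything falls off the work surface, if the arm or the gripper's body presses on something with over 40 N, if the wrist force passes 120 N, or if a joint passes its speed limit or range.

## Robot

A 6-joint arm with a two-finger parallel gripper is mounted at the origin on the work surface; the furniture and walls round the work are solid. World frame = base frame: x ahead of the robot, y to its left, z up, the work surface at z = 0. Lengths are in m, angles in rad, forces in N, time in s.
With the tool pointing down it reaches from about 0.35 to 0.775 m from the base axis. Payload 5.5 kg.
Tool frame: the origin (TCP) lies at the very end of the fingers, on their centre line; the grasp point (between the pads) lies env.hold_point_z behind it (env.hold_point_z is the distance from the TCP to the grasp point, in m); z points along the fingers, y is the line along which they close (so a half turn about z gives the same grasp; the last joint's range is limited). The gripper opens to 85 mm and grips with 20 to 120 N. Pads are 22 mm wide; open, the fingers measure 114 mm over their backs; the gripper's body (76 mm by 85 mm) begins 54 mm behind the grasp point. The pads swing forward as they close: fully open they stand 13 mm farther back than shut.
Start: joints at [0.527, 0.313, 0.046, 1.304, 0, 1.431], TCP at [0.452, 0.356, 0.231] pointing down, gripper open.
Joint ranges: [-2.76, 2.76], [-0.86, 1.69], [-1.03, 1.26], [-2.2, 2.34], [-1.47, 1.5], [-3.14, 3.14]. Speed limits (rad/s): [2.57, 2.57, 3.14, 3.14, 3.14, 3.14].

## Interface

Orientations are given as a unit quaternion [w, x, y, z].
In Python, from workcell import env gives the robot as it stands.
- The arm moves only by the tool carry_out, never from a script. Its argument "steps" is a list of rows, each a list of 3 entries, a list of its own where there are three numbers: the turn, a rotation vector about the tool's x, y, z in degrees, then the shift along the tool's x, y, z in cm, then the closure in counts, from 0 (fully open) to 255 (shut). A call has exactly 8 rows; each row is the pose to reach, as a shift and turn from the pose commanded when the call began, along the tool's axes at that moment; what a row does not reach only later rows make up. A row lasts 1/8 s, in which the tool goes at most 62.5 mm and 10.7 degrees, less where a joint would pass 70% of its speed; a pose out of reach is approached as far as the arm can. A call with a gripper value outside its range is refused whole. The fingers move at their own pace and stop on an object; "force" is the grip in N (left out, the last holds). Time passes only in rows, so rows that repeat a pose let the fingers close, or fill a call up. It gives the time, the measured TCP pose, the force, the opening and the grip force at its end, in the units of the state.
- env.get_state(): the state, without advancing time (a new reading comes with each control period).
- env.read_camera(name): name is "side" or "top" or "wrist"; returns (picture, depth): 384x512x3 uint8, red, green, blue; 384x512 float32, m along the optical axis (not along the pixel's ray), 0 where there is no reading.
- env.get_calibration(name): a dict with "fx", "fy", "cx", "cy" (pixels), "origin" and "orientation" of the camera in the world. Camera axes: x right, y up, looking along -z (the intrinsics and any distortion apply to the point x, -y, -z); pixel columns grow to the right and rows downward; lengths in m; the calibration is good to about 2 mm. A picture is of the moment at which its call begins: read the wrist's pose just before it. get_calibration takes no time and is no camera call; for the wrist camera it gives the pose at the moment of the call.
- env.hand_in(): hands the job in; it is judged then, once.
The state is a dict: "clock": time; "joint_pos": joint angles; "qvel": joint speeds; "tau": joint torques, N m; "tcp_pos": TCP position; "orientation": TCP orientation; "wrist_force": force on the tool from outside, world axes, zero at the start; "ft_torque": the same for the moment, N m; "finger_gap": finger opening in m; "grip_force": force on a finger pad.
Only numpy, scipy, OpenCV 4.12 (cv2) and the standard library are available. Lean on these libraries where they do the work, as an engineer would, in place of code of your own. Each camera call takes 0.05 s, during which the arm holds its last target. There are 200 camera calls.

## Working session

There is one attempt and no reset: what is moved stays moved. The work goes in short steps, Python scripts to look and compute and a tool call to move; the robot and the scene stay as the last step left them, time stands still between calls to the robot, and variables do not carry over. Pictures are saved under pics/ and viewed, at most 14 in all, crops included, and the job is handed in when it is done.

Besides the shell and the picture viewer there is one more tool, called after "Call:" as name([rows], argument=value, ...), one row to a line, values as JSON. carry_out: Moves the arm, as the interface text tells. Its arguments: {"type":"object","properties":{"steps":{"type":"array","items":{"type":"array"}},"force":{"type":"number"}},"required":["steps"]}

```bash
ls; mkdir -p pics; python3 - <<'E'
from workcell import env
import cv2,numpy as np
s=env.get_state();print(s, env.hold_point_z)
for n in ["top","side","wrist"]:
    c=env.get_calibration(n);print(n,c)
    p,d=env.read_camera(n);np.savez(f"pics/{n}0.npz",p=p,d=d)
    cv2.imwrite(f"pics/{n}0.png",p[:,:,::-1])
E
```

```text
pics
{'clock': 0.0, 'joint_pos': array([ 5.27360859e-01,  3.13989585e-01,  4.50090311e-02,  1.30360248e+00,
       -2.35222013e-05,  1.43119478e+00]), 'qvel': array([ 0.00099989, -0.00064692,  0.00113287, -0.00118912, -0.00251363,
        0.00014658]), 'tau': array([-7.79385516e-07, -4.80629754e+01,  2.98533100e+01,  1.95310969e-02,
        3.90153173e-05, -1.96752225e-06]), 'tcp_pos': array([0.45135608, 0.35542915, 0.23042731]), 'orientation': array([-4.88390227e-04,  4.36690672e-01,  8.99611282e-01, -7.48125427e-04]), 'wrist_force': array([ 0.06716866, -1.00243181,  0.58405809]), 'ft_torque': array([0.03006851, 0.05639146, 0.0193004 ]), 'grip_force': 0.0, 'finger_gap': 0.08522397439531867} 0.0187
top {'fx': 499.69355821173673, 'fy': 499.69355821173673, 'cx': 252.29864076686445, 'cy': 189.97826423427452, 'origin': array([0.43371844, 0.0726064 , 1.42299514]), 'orientation': array([ 0.7096755 ,  0.03761732, -0.0173887 , -0.70330879])}
side {'fx': 446.6898264406682, 'fy': 446.6898264406682, 'cx': 256.69998149683914, 'cy': 194.25481413932903, 'origin': array([ 0.16467167, -1.06455445,  0.65450763]), 'orientation': array([ 0.82754154,  0.54345653, -0.08686679, -0.11083389])}
wrist {'fx': 310.5009882120484, 'fy': 310.5009882120484, 'cx': 253.97270174263906, 'cy': 187.86789904129853, 'origin': array([0.40366242, 0.41846086, 0.37343704]), 'orientation': array([ 0.93306561, -0.14870645, -0.05028903,  0.32364484])}
```

View pics/top0.png

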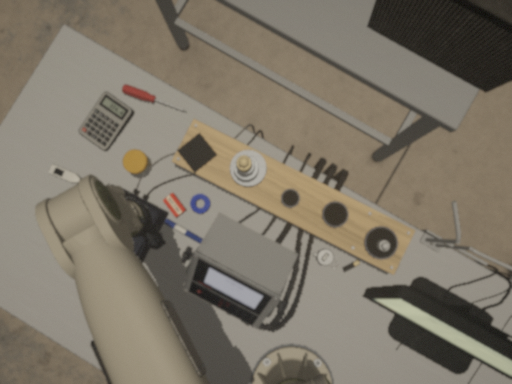

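View pics/side0.png

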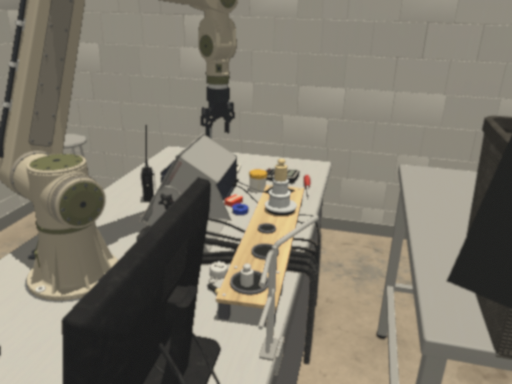

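View pics/wrist0.png

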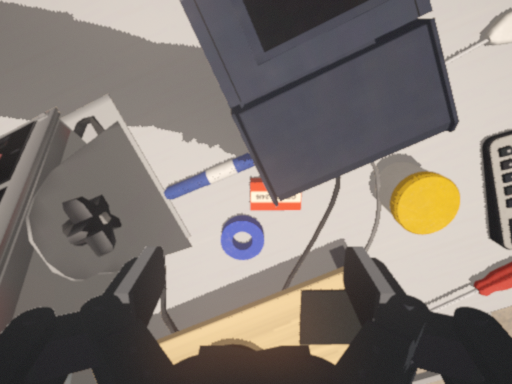

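```bash
cat > h.py <<'E'
from workcell import env
import numpy as np,cv2
from scipy.spatial.transform import Rotation as R
def rot(q): return R.from_quat(np.r_[q[1:],q[0]])
def cloud(c,d):
    v,u=np.mgrid[:d.shape[0],:d.shape[1]]
    P=np.stack([(u-c['cx'])/c['fx']*d,-(v-c['cy'])/c['fy']*d,-d],-1)
    return rot(c['orientation']).apply(P.reshape(-1,3)).reshape(P.shape)+c['origin']
def atz(c,u,v,z):
    r=rot(c['orientation']).apply([(u-c['cx'])/c['fx'],-(v-c['cy'])/c['fy'],-1])
    return c['origin']+r*(z-c['origin'][2])/r[2]
E
python3 - <<'E'
from h import *
c=env.get_calibration("top");f=np.load("pics/top0.npz");p,d=f['p'],f['d'];W=cloud(c,d)
hsv=cv2.cvtColor(p,cv2.COLOR_RGB2HSV)
dark=((hsv[...,2]<70)).astype(np.uint8)
for nm,(u,v),z in [("pad",(197,153),.064),("small",(290,198),.063),("med",(335,214),.063),("large",(381,242),.063)]:
    m=np.zeros_like(dark);m[v-24:v+25,u-24:u+25]=dark[v-24:v+25,u-24:u+25]
    n,l,st,ce=cv2.connectedComponentsWithStats(m)
    k=1+np.argmax(st[1:,4]);
    cnt=max(cv2.findContours((l==k).astype(np.uint8),0,1)[0],key=cv2.contourArea)
    (x,y),r=cv2.minEnclosingCircle(cnt)
    print(nm,st[k],ce[k],(x,y),r*1.36/500,'pos',atz(c,*ce[k],z).round(4),atz(c,x,y,z).round(4),'depth z',np.median(W[l==k],0).round(4))
# stack & silver by height
for nm,(u,v),zb in [("pan",(247,168),(.073,.09)),("large",(247,168),(.11,.13)),("med",(247,168),(.15,.17)),("brass",(247,168),(.172,.30)),("silver",(381,242),(.085,.125))]:
    w=W[v-30:v+31,u-30:u+31].reshape(-1,3);q=w[(w[:,2]>zb[0])&(w[:,2]<zb[1])]
    if len(q): (x,y),r=cv2.minEnclosingCircle(q[:,:2].astype(np.float32)); print(nm,len(q),q.mean(0).round(4),(round(x,4),round(y,4)),r,q[:,2].max())
# tall obstacles
for lo,hi in [(.15,.22),(.22,.35),(.35,.8)]:
    m=((W[...,2]>lo)&(W[...,2]<hi)&(d>0)).astype(np.uint8)
    n,l,st,ce=cv2.connectedComponentsWithStats(m)
    for k in range(1,n):
        if st[k,4]>15: q=W[l==k];print(lo,ce[k].round(),st[k,4],q.min(0).round(3),q.max(0).round(3))
E
```

```text
pad [180 135  35  35 646] [196.51083591 152.35139319] (196.9596710205078, 152.11289978027344) 0.046633316955566405 pos [0.6422 0.2668 0.064 ] [0.6429 0.2656 0.064 ] depth z [0.6426 0.2663 0.0635]
small [283 191  14  14 147] [289.80952381 197.70068027] (289.7962951660156, 197.6481475830078) 0.018510958786010744 pos [0.5193 0.0097 0.063 ] [0.5195 0.0098 0.063 ] depth z [0.5186 0.0093 0.0631]
med [325 204  21  21 352] [334.84659091 213.75      ] (334.8829650878906, 213.6914825439453) 0.0286960368347168 pos [ 0.4768 -0.1122  0.063 ] [ 0.477  -0.1123  0.063 ] depth z [ 0.4764 -0.1123  0.0625]
large [367 229  29  28 480] [379.89791667 241.4875    ] (380.8636474609375, 242.13636779785156) 0.039129146118164065 pos [ 0.4034 -0.2327  0.063 ] [ 0.4016 -0.2352  0.063 ] depth z [ 0.4072 -0.2292  0.0625]
pan 538 [0.5999 0.1194 0.0795] (0.6008, 0.1243) 0.04998666048049927 0.08989351273171908
large 194 [0.5866 0.1239 0.119 ] (0.5966, 0.1273) 0.03325262665748596 0.12898556650991266
med 81 [0.5891 0.1233 0.1596] (0.5974, 0.1284) 0.023770088329911232 0.1690223269155824
brass 203 [0.5953 0.1289 0.2104] 
[... 683 characters left out ...]
  27.] 3089 [ 0.827 -0.517  0.22 ] [ 1.   -0.22  0.35]
0.22 [244. 161.] 71 [0.585 0.119 0.22 ] [0.61  0.141 0.231]
0.22 [129. 196.] 62 [0.494 0.366 0.256] [0.517 0.39  0.346]
0.22 [456. 222.] 222 [ 0.406 -0.379  0.221] [ 0.502 -0.348  0.281]
0.22 [244. 260.] 5834 [ 0.248 -0.     0.22 ] [0.473 0.257 0.293]
0.22 [154. 237.] 311 [0.388 0.3   0.251] [0.444 0.347 0.35 ]
0.22 [488. 257.] 200 [ 0.348 -0.491  0.221] [ 0.399 -0.396  0.253]
0.22 [454. 320.] 3221 [ 0.129 -0.491  0.22 ] [ 0.318 -0.201  0.33 ]
0.22 [318. 380.] 180 [ 0.077 -0.078  0.221] [ 0.102 -0.013  0.27 ]
0.35 [489.  11.] 1199 [ 0.853 -0.455  0.35 ] [ 0.938 -0.316  0.416]
0.35 [118. 286.] 18715 [0.216 0.152 0.353] [0.515 0.416 0.752]
```

```bash
python3 - <<'E'
from h import *
c=env.get_calibration("top");f=np.load("pics/top0.npz");W=cloud(c,f['d']);d=f['d']
a=.527
r=W[...,0]*np.cos(a)+W[...,1]*np.sin(a);t=-W[...,0]*np.sin(a)+W[...,1]*np.cos(a)
m=(d>0)&(abs(t)<.03)&(W[...,2]>.3)
for lo in np.arange(0,.75,.03):
    k=m&(r>=lo)&(r<lo+.03)
    if k.any(): print(round(lo,2),W[...,2][k].max().round(3))
m=(W[...,2]>.2)&(W[...,2]<.3)&(W[...,1]>-.05)&(W[...,1]<.27)&(W[...,0]>.2)&(W[...,0]<.5)
print(cv2.boxPoints(cv2.minAreaRect(W[m][:,:2].astype(np.float32))))
# side cloud of arm
c=env.get_calibration("side");f=np.load("pics/side0.npz");W=cloud(c,f['d']);d=f['d']
r=W[...,0]*np.cos(a)+W[...,1]*np.sin(a);t=-W[...,0]*np.sin(a)+W[...,1]*np.cos(a)
m=(d>0)&(abs(t)<.12)&(W[...,2]>.2)
for lo in np.arange(-.1,.75,.03):
    k=m&(r>=lo)&(r<lo+.03)
    if k.any(): print('side',round(lo,2),W[...,2][k].min().round(3),W[...,2][k].max().round(3))
print(rot(env.get_state()['orientation']).as_matrix().round(3))
E
```

```text
0.24 0.714
0.27 0.744
0.3 0.738
0.33 0.734
0.36 0.728
0.39 0.723
0.42 0.716
0.45 0.701
0.51 0.685
0.54 0.704
0.57 0.704
0.6 0.68
[[ 0.22705826  0.06076721]
 [ 0.372045   -0.01362179]
 [ 0.47964397  0.19609231]
 [ 0.33465722  0.2704813 ]]
side -0.07 0.2 0.311
side -0.04 0.2 0.312
side -0.01 0.2 0.312
side 0.02 0.2 0.312
side 0.05 0.213 0.309
side 0.23 0.2 0.281
side 0.26 0.2 0.292
side 0.29 0.261 0.292
side 0.32 0.252 0.292
side 0.35 0.244 0.655
side 0.38 0.234 0.656
side 0.41 0.225 0.657
side 0.44 0.222 0.657
side 0.47 0.224 0.658
side 0.5 0.224 0.659
side 0.53 0.296 0.659
side 0.56 0.307 0.66
side 0.59 0.244 0.66
side 0.62 0.258 0.349
[[-0.619  0.786 -0.001]
 [ 0.786  0.619 -0.001]
 [ 0.    -0.001 -1.   ]]
```

Call:
carry_out([
  [[0,0,9],[0,0,-5],0],
  [[0,0,18],[-4,-0.4,-7],0],
  [[0,0,27],[-9,-0.9,-7],0],
  [[0,0,36],[-14,-1.4,-7],0],
  [[0,0,45],[-19,-1.8,-7],0],
  [[0,0,54],[-23,-2.2,-7],0],
  [[0,0,60],[-25.5,-2.5,-7],0],
  [[0,0,65],[-26.7,-2.6,-7],0],
], force=40)

```text
clock: 1.15
tcp_pos: [0.5972, 0.1282, 0.3006]
orientation: [-0.0, 0.853, 0.522, -0.0]
wrist_force: [0.0, -0.1, 0.1]
finger_gap: 0.0854
grip_force: 0.0
```

```bash
python3 - <<'E'
from h import *
for n in ["top","wrist","side"]:
    c=env.get_calibration(n);p,d=env.read_camera(n);np.savez(f"pics/{n}1.npz",p=p,d=d,**c)
    cv2.imwrite(f"pics/{n}1.png",p[:,:,::-1])
s=env.get_state();print(s['clock'],s['tcp_pos'],s['joint_pos'].round(3));print(rot(s['orientation']).as_matrix().round(4))
E
```

```text
1.3 [0.59658725 0.1293541  0.30071557] [0.082 0.382 0.313 1.502 0.    2.12 ]
[[ 4.504e-01  8.928e-01 -1.000e-03]
 [ 8.928e-01 -4.504e-01  1.000e-04]
 [-3.000e-04 -1.000e-03 -1.000e+00]]
```

View pics/wrist1.png

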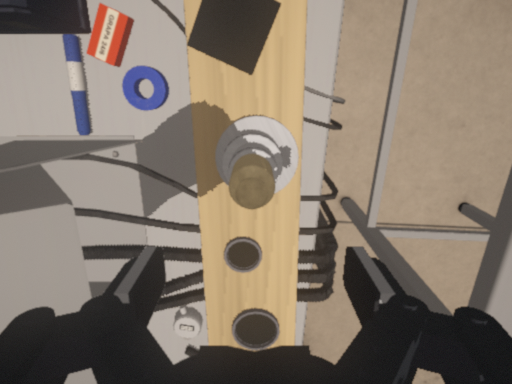

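```bash
cat >> h.py <<'E'
def circ(W,ctr,zlo,zhi,rad=.06):
    w=W.reshape(-1,3);q=w[(w[:,2]>zlo)&(w[:,2]<zhi)&(np.hypot(*(w[:,:2]-ctr).T)<rad)]
    if len(q)<5: return None
    (x,y),r=cv2.minEnclosingCircle(q[:,:2].astype(np.float32));return len(q),round(x,4),round(y,4),round(r,4)
E
python3 - <<'E'
from h import *
f=np.load("pics/wrist1.npz");W=cloud(f,f['d'])
for n,a,b,rad in [("knob",.219,.232,.05),("brassbody",.19,.21,.05),("med",.155,.163,.05),("large",.113,.123,.05),("pan",.076,.083,.08)]: print(n,circ(W,(.597,.129),a,b,rad))
p=f['p'];hsv=cv2.cvtColor(p,cv2.COLOR_RGB2HSV)
for nm,(u,v),z,b in [("small",(243,254),.063,26),("med",(255,328),.063,32),("pad",(235,28),.064,60)]:
    m=np.zeros(p.shape[:2],np.uint8);y0=max(0,v-b);m[y0:v+b,u-b:u+b]=hsv[y0:v+b,u-b:u+b,2]<75
    n,l,st,ce=cv2.connectedComponentsWithStats(m);k=1+np.argmax(st[1:,4])
    print(nm,st[k],atz(f,*ce[k],z).round(4),np.median(W[l==k],0).round(4))
E
```

```text
knob (808, 0.598, 0.1308, 0.0128)
brassbody (972, 0.5981, 0.131, 0.0192)
med (416, 0.5982, 0.13, 0.024)
large (850, 0.5967, 0.1292, 0.033)
pan (2082, 0.6004, 0.1255, 0.0498)
small [229 243  28  24 370] [0.5178 0.0098 0.063 ] [0.5168 0.0103 0.0634]
med [236 315  40  32 959] [ 0.4768 -0.1151  0.063 ] [ 0.4771 -0.1145  0.0636]
pad [ 189    0   91   74 4500] [0.6421 0.2616 0.064 ] [0.6405 0.2624 0.0642]
```

Call:
carry_out([
  [[0,0,0],[0,0,5],0],
  [[0,0,0],[0.05,0.05,10],0],
  [[0,0,0],[0.1,0.1,13.3],0],
  [[0,0,0],[0.1,0.1,13.3],0],
  [[0,0,0],[0.1,0.1,13.3],200],
  [[0,0,0],[0.1,0.1,13.3],255],
  [[0,0,0],[0.1,0.1,13.3],255],
  [[0,0,0],[0.1,0.1,13.3],255],
], force=40)

```text
clock: 2.3
tcp_pos: [0.5981, 0.1309, 0.1702]
orientation: [-0.0, 0.852, 0.524, 0.001]
wrist_force: [-3.0, 1.8, 6.2]
finger_gap: 0.0365
grip_force: 39.7
```

Call:
carry_out([
  [[0,0,0],[0,0,-2],255],
  [[0,0,0],[0,0,-4],255],
  [[0,0,0],[4,-0.6,-4],255],
  [[0,0,0],[8.5,-1.3,-4],255],
  [[0,0,0],[12.5,-1.8,-2],255],
  [[0,0,0],[13.9,-2,2],255],
  [[0,0,0],[13.9,-2,5.5],255],
  [[0,0,0],[13.9,-2,7.5],255],
])

```text
clock: 3.3
tcp_pos: [0.641, 0.2632, 0.0899]
orientation: [-0.001, 0.851, 0.524, -0.002]
wrist_force: [-0.8, 0.0, -3.2]
finger_gap: 0.0362
grip_force: 40.8
```

Call:
carry_out([
  [[0,0,0],[0,0,1.2],255],
  [[0,0,0],[0,0,1.9],255],
  [[0,0,0],[0,0,2.0],255],
  [[0,0,0],[0,0,2.0],100],
  [[0,0,0],[0,0,2.0],0],
  [[0,0,0],[0,0,2.0],0],
  [[0,0,0],[0,0,-1],0],
  [[0,0,0],[0,0,-6],0],
])

```text
clock: 4.3
tcp_pos: [0.6413, 0.263, 0.152]
orientation: [-0.001, 0.852, 0.524, -0.002]
wrist_force: [1.4, 0.5, 0.5]
finger_gap: 0.0852
grip_force: 0.0
```

```bash
python3 - <<'E'
from h import *
for n in ["wrist"]:
    c=env.get_calibration(n);p,d=env.read_camera(n);np.savez(f"pics/{n}2.npz",p=p,d=d,**c)
    cv2.imwrite(f"pics/{n}2.png",p[:,:,::-1])
W=cloud(c,d)
print(circ(W,(.642,.264),.09,.135,.06),circ(W,(.598,.13),.15,.17,.05),circ(W,(.598,.13),.112,.125,.05))
s=env.get_state();print(s['clock'],s['tcp_pos'],s['wrist_force'])
E
```

```text
(2934, 0.6435, 0.2633, 0.0193) None None
4.35 [0.6450564  0.26408926 0.16185832] [0.25820811 0.63480993 5.76512492]
```

View pics/wrist2.png

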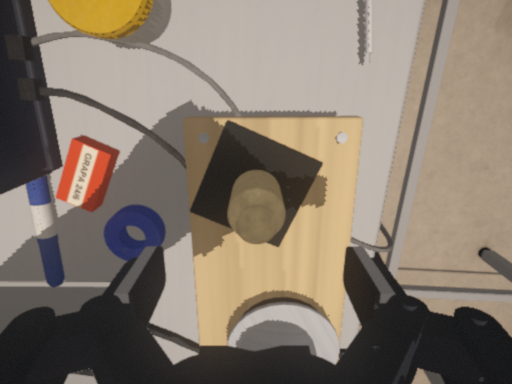

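Call:
carry_out([
  [[0,0,0],[0,0,-4],0],
  [[0,0,0],[-2,0.2,-7],0],
  [[0,0,0],[-6,0.8,-7.5],0],
  [[0,0,0],[-10,1.4,-7.5],0],
  [[0,0,0],[-13.3,1.9,-7.5],0],
  [[0,0,0],[-13.9,2,-6],0],
  [[0,0,0],[-13.9,2,-2],0],
  [[0,0,0],[-13.9,2,1],0],
])

```text
clock: 5.35
tcp_pos: [0.5979, 0.13, 0.1426]
orientation: [0.0, 0.852, 0.524, 0.0]
wrist_force: [0.4, 0.4, -0.1]
finger_gap: 0.0855
grip_force: 0.0
```

Call:
carry_out([
  [[0,0,0],[0,0,1.5],0],
  [[0,0,0],[0,0,2],0],
  [[0,0,0],[0,0,2],0],
  [[0,0,0],[0,0,2],180],
  [[0,0,0],[0,0,2],255],
  [[0,0,0],[0,0,2],255],
  [[0,0,0],[0,0,2],255],
  [[0,0,0],[0,0,2],255],
])

```text
clock: 6.35
tcp_pos: [0.5985, 0.1305, 0.1245]
orientation: [0.0, 0.852, 0.524, 0.001]
wrist_force: [-1.2, 0.6, 4.7]
finger_gap: 0.0471
grip_force: 41.7
```

Call:
carry_out([
  [[0,0,0],[0,0,-1.5],255],
  [[0,0,0],[-2,0,-3],255],
  [[0,0,0],[-7,0,-3],255],
  [[0,0,0],[-12,0.1,-3],255],
  [[0,0,0],[-17,0.1,-3],255],
  [[0,0,0],[-22,0.1,-2],255],
  [[0,0,0],[-26,0.1,0],255],
  [[0,0,0],[-27.1,0.1,2],255],
])

```text
clock: 7.35
tcp_pos: [0.475, -0.1147, 0.1038]
orientation: [0.001, 0.853, 0.522, -0.0]
wrist_force: [0.5, -0.2, -2.9]
finger_gap: 0.0468
grip_force: 41.7
```

Call:
carry_out([
  [[0,0,0],[0,0,1.5],255],
  [[0,0,0],[0,0,2.8],255],
  [[0,0,0],[0,0,3.6],255],
  [[0,0,0],[0,0,3.7],255],
  [[0,0,0],[0,0,3.7],100],
  [[0,0,0],[0,0,3.7],0],
  [[0,0,0],[0,0,3.7],0],
  [[0,0,0],[0,0,-1],0],
])

```text
clock: 8.35
tcp_pos: [0.4741, -0.1109, 0.1108]
orientation: [-0.003, 0.852, 0.524, -0.002]
wrist_force: [0.9, -0.4, -0.1]
finger_gap: 0.0855
grip_force: 0.0
```

```bash
cat > look.py <<'E'
from h import *
import sys
k=sys.argv[1]
for n in ["top","wrist"]:
    c=env.get_calibration(n);p,d=env.read_camera(n);np.savez(f"pics/{n}{k}.npz",p=p,d=d,**c)
    cv2.imwrite(f"pics/{n}{k}.png",p[:,:,::-1]);W=cloud(c,d)
    for a in sys.argv[2:]:
        nm,x,y,lo,hi,r=a.split(',');print(n,nm,circ(W,(float(x),float(y)),float(lo),float(hi),float(r)))
s=env.get_state();print(s['clock'],s['tcp_pos'],s['wrist_force'],s['joint_pos'])
E
python3 look.py 3 med,.477,-.1135,.09,.109,.06 medtray,.477,-.1135,.067,.073,.045 large,.597,.129,.112,.125,.05
```

```text
top med (14, 0.4751, -0.0941, 0.0134)
top medtray (43, 0.4812, -0.0984, 0.0309)
top large (488, 0.5966, 0.1274, 0.033)
wrist med (5383, 0.477, -0.1122, 0.0243)
wrist medtray (1428, 0.4778, -0.1111, 0.0359)
wrist large None
8.45 [ 0.47961111 -0.1131595   0.11734696] [ 0.89797198 -0.31362536  0.3095218 ] [-3.94832740e-01  2.17223428e-01 -3.72373259e-01  9.73905602e-01
  1.03692064e-04  1.64323348e+00]
```

View pics/wrist3.png

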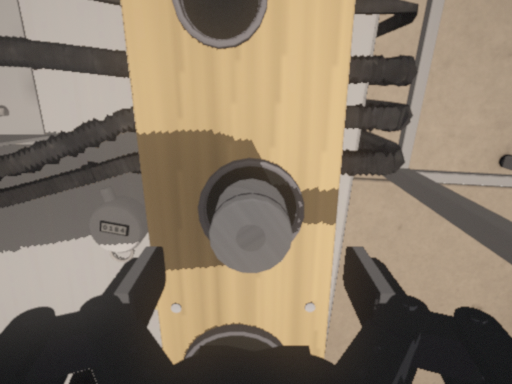

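Call:
carry_out([
  [[0,0,0],[0,0,-4],0],
  [[0,0,0],[-1,0,-7],0],
  [[0,0,0],[-4,-0.5,-7],0],
  [[0,0,0],[-8,-0.9,-7],0],
  [[0,0,0],[-12,-1.4,-7],0],
  [[0,0,0],[-14.7,-1.7,-7],0],
  [[0,0,0],[-14.7,-1.7,-7],0],
  [[0,0,0],[-14.7,-1.7,-7],0],
])

```text
clock: 9.45
tcp_pos: [0.3954, -0.2353, 0.1831]
orientation: [-0.0, 0.852, 0.524, 0.0]
wrist_force: [0.4, 0.5, 0.1]
finger_gap: 0.0851
grip_force: 0.0
```

```bash
python3 look.py 4 silver,.396,-.236,.08,.125,.035 bodies,.396,-.236,.08,.097,.035 tray,.402,-.235,.067,.072,.06  med,.477,-.1135,.095,.109,.06 medtray,.477,-.1135,.067,.073,.045 
python3 - <<'E'
from h import *
for n in ["side0","top0"]:
    f=np.load(f"pics/{n}.npz");W=cloud(env.get_calibration(n[:-1]),f['d']).reshape(-1,3)[f['d'].ravel()>0]
    for lo in np.arange(.13,.4,.05):
        q=W[(W[:,2]>lo)&(W[:,2]<lo+.05)];h=np.hypot(q[:,0]-.396,q[:,1]+.236);print(n,lo.round(2),h.min(),q[h.argmin()])
E
```

```text
top silver (109, 0.3956, -0.2357, 0.0148)
top bodies (48, 0.3956, -0.2357, 0.0148)
top tray (103, 0.4031, -0.2259, 0.0518)
top med (261, 0.4772, -0.113, 0.0243)
top medtray (87, 0.4787, -0.1106, 0.037)
wrist silver (1183, 0.3952, -0.2354, 0.0149)
wrist bodies (387, 0.3952, -0.2354, 0.0149)
wrist tray (1492, 0.4022, -0.2339, 0.0449)
wrist med (967, 0.4707, -0.1237, 0.0201)
wrist medtray (808, 0.4737, -0.1186, 0.0349)
9.55 [ 0.39562492 -0.23491587  0.18314127] [ 0.01610836  0.13964685 -0.53198426] [-7.10824909e-01  1.14269807e-01 -3.26641695e-01  1.13010668e+00
  3.47192540e-04  1.32630364e+00]
side0 0.13 0.10362855803909442 [ 0.29373501 -0.2527556   0.17222832]
side0 0.18 0.09802195599046512 [ 0.30033406 -0.25736193  0.22120497]
side0 0.23 0.09321935296920164 [ 0.30665569 -0.26259778  0.27719925]
side0 0.28 0.08089575862781023 [ 0.3152486  -0.23116941  0.3135952 ]
side0 0.33 0.534503414231604 [ 0.91954761 -0.34366522  0.36774877]
side0 0.38 0.5103776541732037 [ 0.8853215  -0.38108555  0.4073747 ]
top0 0.13 0.0978813964446507 [ 0.30030625 -0.21542152  0.17964314]
top0 0.18 0.0935595237253139 [ 0.30468671 -0.21562191  0.21930962]
top0 0.23 0.08381562827191207 [ 0.31338177 -0.22188305  0.27719765]
top0 0.28 0.07891867046515906 [ 0.31729777 -0.23015911  0.31231374]
top0 0.33 0.5024032242773877 [ 0.85707628 -0.43554364  0.37901059]
top0 0.38 0.49954852299344904 [ 0.85325169 -0.43717062  0.38842107]
```

View pics/wrist4.png

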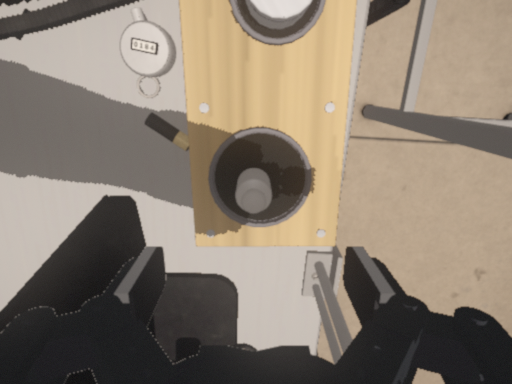

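Call:
carry_out([
  [[0,0,0],[0,0,4],0],
  [[0,0,0],[0,0,8],0],
  [[0,0,0],[0,0,10.5],0],
  [[0,0,0],[0,0,11.5],0],
  [[0,0,0],[0,0,11.5],0],
  [[0,0,0],[0,0,11.5],200],
  [[0,0,0],[0,0,11.5],255],
  [[0,0,0],[0,0,11.5],255],
])

```text
clock: 10.55
tcp_pos: [0.3956, -0.236, 0.069]
orientation: [0.001, 0.852, 0.524, 0.0]
wrist_force: [1.0, 0.6, -0.1]
finger_gap: 0.0324
grip_force: 0.0
```

Call:
carry_out([
  [[0,0,0],[0,0,0],255],
  [[0,0,0],[0,0,0],255],
  [[0,0,0],[0,0,0],255],
  [[0,0,0],[0,0,-2],255],
  [[0,0,0],[0,0,-6],255],
  [[0,0,0],[0,0,-10],255],
  [[0,0,0],[0,0,-10],255],
  [[0,0,0],[0,0,-10],255],
])

```text
clock: 11.55
tcp_pos: [0.3948, -0.2353, 0.1674]
orientation: [-0.001, 0.852, 0.524, -0.0]
wrist_force: [-0.4, -0.6, -1.9]
finger_gap: 0.0268
grip_force: 39.9
```

Call:
carry_out([
  [[0,0,0],[2,0,0],255],
  [[0,0,0],[7,0,0],255],
  [[0,0,0],[12,0,0],255],
  [[0,0,0],[17,0,0],255],
  [[0,0,0],[22,0,0],255],
  [[0,0,0],[26.5,-0.1,2],255],
  [[0,0,0],[27.4,-0.1,5],255],
  [[0,0,0],[27.4,-0.1,7],255],
])

```text
clock: 12.55
tcp_pos: [0.5159, 0.011, 0.0948]
orientation: [-0.002, 0.851, 0.525, -0.002]
wrist_force: [0.2, -0.8, -1.3]
finger_gap: 0.0268
grip_force: 39.8
```

Call:
carry_out([
  [[0,0,0],[0,0,1.5],255],
  [[0,0,0],[0,0,2.6],255],
  [[0,0,0],[0,0,3.0],255],
  [[0,0,0],[0,0,3.0],255],
  [[0,0,0],[0,0,3.0],100],
  [[0,0,0],[0,0,3.0],0],
  [[0,0,0],[0,0,3.0],0],
  [[0,0,0],[0,0,-1],0],
])

```text
clock: 13.55
tcp_pos: [0.5153, 0.0097, 0.106]
orientation: [-0.002, 0.852, 0.524, -0.002]
wrist_force: [0.7, 0.8, 0.5]
finger_gap: 0.0855
grip_force: 0.0
```

Call:
carry_out([
  [[0,0,0],[0,0,-4],0],
  [[0,0,0],[0,0,-8],0],
  [[0,0,0],[0,0,-8],0],
  [[0,0,0],[4,0,-8],0],
  [[0,0,0],[8,0,-8],0],
  [[0,0,0],[11.5,0,-8],0],
  [[0,0,0],[11.5,0,-8],0],
  [[0,0,0],[11.5,0,-8],0],
])

```text
clock: 14.55
tcp_pos: [0.5689, 0.1118, 0.1873]
orientation: [-0.0, 0.852, 0.524, -0.001]
wrist_force: [0.7, 0.3, -0.8]
finger_gap: 0.0854
grip_force: 0.0
```

```bash
python3 look.py 5 silver,.519,.01,.085,.125,.035 tray,.519,.01,.067,.072,.04  large,.597,.129,.112,.125,.05 pan,.6,.125,.076,.084,.08 brass,.6435,.2633,.09,.135,.05
```

```text
top silver (96, 0.5184, 0.0083, 0.0144)
top tray (47, 0.5192, 0.0077, 0.027)
top large None
top pan None
top brass (173, 0.6433, 0.2615, 0.0194)
wrist silver (992, 0.5187, 0.0099, 0.0148)
wrist tray (533, 0.5208, 0.0104, 0.0267)
wrist large (6748, 0.5967, 0.1292, 0.033)
wrist pan (4327, 0.6004, 0.1251, 0.05)
wrist brass None
14.65 [0.56902718 0.11128331 0.18786846] [-1.1372452   0.61653419 -0.57142855] [ 5.48104870e-02  3.38595540e-01 -2.50600991e-02  1.20817030e+00
 -1.89359552e-04  2.09400882e+00]
```

View pics/wrist5.png

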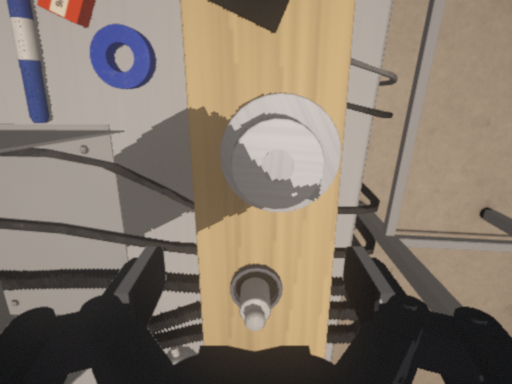

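Call:
carry_out([
  [[0,0,0],[1.5,0.8,0],0],
  [[0,0,0],[2.7,1.65,0],0],
  [[0,0,0],[2.7,1.65,1],0],
  [[0,0,0],[2.7,1.65,4],0],
  [[0,0,0],[2.7,1.65,7],0],
  [[0,0,0],[2.7,1.65,9.5],0],
  [[0,0,0],[2.7,1.65,11],0],
  [[0,0,0],[2.7,1.65,11],0],
])

```text
clock: 15.65
tcp_pos: [0.5951, 0.1282, 0.077]
orientation: [-0.001, 0.852, 0.524, -0.001]
wrist_force: [0.1, 0.3, 0.3]
finger_gap: 0.0854
grip_force: 0.0
```

Call:
carry_out([
  [[0,0,0],[0,0,0],0],
  [[0,0,0],[0,0,0],120],
  [[0,0,0],[0,0,0],255],
  [[0,0,0],[0,0,0],255],
  [[0,0,0],[0,0,0],255],
  [[0,0,0],[0,0,-2],255],
  [[0,0,0],[0,0,-5],255],
  [[0,0,0],[0,0,-8],255],
], force=60)

```text
clock: 16.65
tcp_pos: [0.5957, 0.1287, 0.1582]
orientation: [-0.0, 0.852, 0.524, -0.001]
wrist_force: [0.9, -0.2, -5.8]
finger_gap: 0.0653
grip_force: 68.1
```

Call:
carry_out([
  [[0,0,0],[-2,0,0],255],
  [[0,0,0],[-6,-0.1,0],255],
  [[0,0,0],[-11,-0.2,0],255],
  [[0,0,0],[-16,-0.3,0],255],
  [[0,0,0],[-21,-0.5,0],255],
  [[0,0,0],[-26,-0.6,0],255],
  [[0,0,0],[-31,-0.7,0],255],
  [[0,0,0],[-36,-0.8,0],255],
])

```text
clock: 17.65
tcp_pos: [0.4244, -0.19, 0.1567]
orientation: [-0.001, 0.852, 0.524, -0.001]
wrist_force: [1.4, -0.6, -4.3]
finger_gap: 0.0651
grip_force: 68.4
```

Call:
carry_out([
  [[0,0,0],[-4,-0.1,0],255],
  [[0,0,0],[-5.15,-0.2,0],255],
  [[0,0,0],[-5.15,-0.2,3],255],
  [[0,0,0],[-5.15,-0.2,6],255],
  [[0,0,0],[-5.15,-0.2,8.5],255],
  [[0,0,0],[-5.15,-0.2,9.5],255],
  [[0,0,0],[-5.15,-0.2,9.6],255],
  [[0,0,0],[-5.15,-0.2,9.6],255],
])

```text
clock: 18.65
tcp_pos: [0.4009, -0.2328, 0.0629]
orientation: [-0.001, 0.851, 0.524, -0.0]
wrist_force: [-4.2, 4.1, 4.1]
finger_gap: 0.0648
grip_force: 69.5
```

Call:
carry_out([
  [[0,0,0],[0,0,0.1],255],
  [[0,0,0],[0,0,0.1],100],
  [[0,0,0],[0,0,0.1],0],
  [[0,0,0],[0,0,0.1],0],
  [[0,0,0],[0,0,-3],0],
  [[0,0,0],[0,0,-8],0],
  [[0,0,0],[0,0,-11],0],
  [[0,0,0],[0,0,-11],0],
])

```text
clock: 19.65
tcp_pos: [0.404, -0.2355, 0.175]
orientation: [0.003, 0.852, 0.524, 0.001]
wrist_force: [-0.1, -0.7, -0.7]
finger_gap: 0.0857
grip_force: 0.0
```

```bash
python3 look.py 6 large,.402,-.234,.095,.11,.05 tray,.402,-.234,.067,.072,.06 med,.477,-.1135,.095,.109,.06
```

```text
top large (388, 0.4019, -0.2329, 0.0329)
top tray (69, 0.4029, -0.2333, 0.0447)
top med (262, 0.477, -0.113, 0.0241)
wrist large (5978, 0.4017, -0.233, 0.0331)
wrist tray (1143, 0.4025, -0.2338, 0.045)
wrist med (1200, 0.4723, -0.1225, 0.0213)
19.75 [ 0.40229071 -0.23415467  0.17202418] [ 0.63084218  0.61097434 -0.13366231] [-6.99918823e-01  1.30741713e-01 -3.35839623e-01  1.10374878e+00
  1.13916893e-04  1.33832167e+00]
```

View pics/wrist6.png

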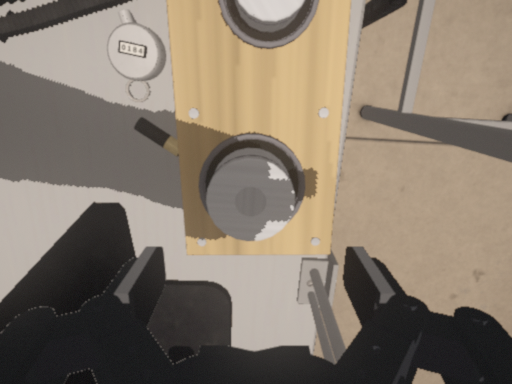

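Call:
carry_out([
  [[0,0,0],[4,0,-1],0],
  [[0,0,0],[9,0,-1],0],
  [[0,0,0],[15,-0.1,-1],0],
  [[0,0,0],[21,-0.3,-1],0],
  [[0,0,0],[27,-0.4,-1],0],
  [[0,0,0],[33,-0.5,-1],0],
  [[0,0,0],[39,-0.6,-1],0],
  [[0,0,0],[44,-0.7,-1],0],
])

```text
clock: 20.75
tcp_pos: [0.594, 0.164, 0.18]
orientation: [-0.001, 0.851, 0.525, -0.001]
wrist_force: [0.8, -0.4, 0.2]
finger_gap: 0.0854
grip_force: 0.0
```

Call:
carry_out([
  [[0,0,0],[5,0,0],0],
  [[0,0,0],[9.5,-0.1,0],0],
  [[0,0,0],[11.3,-0.1,0],0],
  [[0,0,0],[11.3,-0.1,0],0],
  [[0,0,0],[11.3,-0.1,0],0],
  [[0,0,0],[11.3,-0.1,0],0],
  [[0,0,0],[11.3,-0.1,0],0],
  [[0,0,0],[11.3,-0.1,0],0],
])

```text
clock: 21.75
tcp_pos: [0.6443, 0.2627, 0.1827]
orientation: [0.0, 0.852, 0.524, 0.0]
wrist_force: [0.1, 0.5, -0.2]
finger_gap: 0.0853
grip_force: 0.0
```

```bash
python3 look.py 7 brass,.6435,.2633,.09,.135,.05 pan,.6,.125,.076,.084,.08
```

```text
top brass (95, 0.6434, 0.2578, 0.0174)
top pan (902, 0.6005, 0.1242, 0.0498)
wrist brass (2176, 0.6437, 0.2632, 0.0194)
wrist pan (5640, 0.6009, 0.1257, 0.0502)
21.85 [0.64434192 0.26287635 0.18265203] [ 0.15351065  0.01064595 -0.3473962 ] [2.72144848e-01 5.71278475e-01 3.24748387e-01 1.32371235e+00
 1.26803464e-05 2.31084674e+00]
```

Over the brass weight; down to TCP 0.073, grip, lift clear, then check.

Call:
carry_out([
  [[0,0,0],[0,0,4],0],
  [[0,0,0],[0,0,8],0],
  [[0,0,0],[0,0,10.5],0],
  [[0,0,0],[0,0,11],0],
  [[0,0,0],[0,0,11],0],
  [[0,0,0],[0,0,11],200],
  [[0,0,0],[0,0,11],255],
  [[0,0,0],[0,0,11],255],
], force=40)

```text
clock: 22.85
tcp_pos: [0.6446, 0.2635, 0.0736]
orientation: [-0.0, 0.852, 0.524, 0.001]
wrist_force: [-0.6, 0.3, 0.1]
finger_gap: 0.0363
grip_force: 40.5
```

Call:
carry_out([
  [[0,0,0],[0,0,0],255],
  [[0,0,0],[0,0,0],255],
  [[0,0,0],[0,0,-2],255],
  [[0,0,0],[0,0,-4],255],
  [[0,0,0],[0,0,-5],255],
  [[0,0,0],[0,0,-5],255],
  [[0,0,0],[0,0,-5],255],
  [[0,0,0],[0,0,-5],255],
])

```text
clock: 23.85
tcp_pos: [0.6436, 0.263, 0.1211]
orientation: [-0.0, 0.852, 0.524, -0.001]
wrist_force: [-0.3, 0.9, -4.0]
finger_gap: 0.0365
grip_force: 40.9
```

Call:
carry_out([
  [[0,0,0],[-2,0.3,0],255],
  [[0,0,0],[-6,1,0],255],
  [[0,0,0],[-10,1.7,0],255],
  [[0,0,0],[-13.5,2.3,0],255],
  [[0,0,0],[-14.3,2.4,0],255],
  [[0,0,0],[-14.3,2.4,1.5],255],
  [[0,0,0],[-14.3,2.4,2.7],255],
  [[0,0,0],[-14.3,2.4,3.3],255],
])

```text
clock: 24.85
tcp_pos: [0.6004, 0.1257, 0.0894]
orientation: [-0.0, 0.851, 0.525, -0.001]
wrist_force: [-12.7, -1.2, 30.7]
finger_gap: 0.0365
grip_force: 44.1
```

Call:
carry_out([
  [[0,0,0],[0,0,0.1],255],
  [[0,0,0],[0,0,0.1],255],
  [[0,0,0],[0,0,0.1],100],
  [[0,0,0],[0,0,0.1],0],
  [[0,0,0],[0,0,0.1],0],
  [[0,0,0],[0,0,-4],0],
  [[0,0,0],[0,0,-9],0],
  [[0,0,0],[0,0,-14],0],
])

```text
clock: 25.85
tcp_pos: [0.6012, 0.1247, 0.2304]
orientation: [-0.0, 0.852, 0.524, -0.0]
wrist_force: [-0.1, -0.5, -0.5]
finger_gap: 0.0856
grip_force: 0.0
```

Call:
carry_out([
  [[0,0,0],[4,0,0],0],
  [[0,0,0],[9,0,0],0],
  [[0,0,0],[13,0,0],0],
  [[0,0,0],[15,0,0],0],
  [[0,0,0],[15,0,0],0],
  [[0,0,0],[15,0,0],0],
  [[0,0,0],[15,0,0],0],
  [[0,0,0],[15,0,0],0],
])

```text
clock: 26.85
tcp_pos: [0.6688, 0.2578, 0.2299]
orientation: [0.0, 0.852, 0.524, 0.0]
wrist_force: [0.3, -0.8, -0.2]
finger_gap: 0.0857
grip_force: 0.0
```

```bash
python3 look.py 8 brass,.6,.125,.1,.149,.045 pan,.6,.125,.074,.086,.08 silver,.519,.01,.085,.125,.035 stray,.519,.01,.067,.072,.04 med,.477,-.113,.095,.109,.05 large,.402,-.234,.095,.11,.05
python3 -c "
import cv2;im=cv2.imread('pics/top8.png')[100:300,150:430];cv2.imwrite('pics/top8c.png',cv2.resize(im,None,fx=2.8,fy=2.8))"
```

```text
top brass (174, 0.6006, 0.1237, 0.0192)
top pan (840, 0.6005, 0.1243, 0.0498)
top silver (96, 0.5186, 0.0085, 0.0145)
top stray (52, 0.5244, 0.0113, 0.029)
top med (263, 0.4772, -0.1133, 0.0242)
top large (506, 0.4016, -0.2334, 0.033)
wrist brass (1618, 0.601, 0.1257, 0.0194)
wrist pan (3724, 0.6008, 0.1256, 0.0502)
wrist silver None
wrist stray None
wrist med None
wrist large None
26.95 [0.66879423 0.25803345 0.22976053] [ 0.23399862 -0.35239803 -0.15789053] [2.56368641e-01 6.14939549e-01 5.13256614e-01 1.46863790e+00
 4.77225668e-05 2.29538001e+00]
```

View pics/top8c.png

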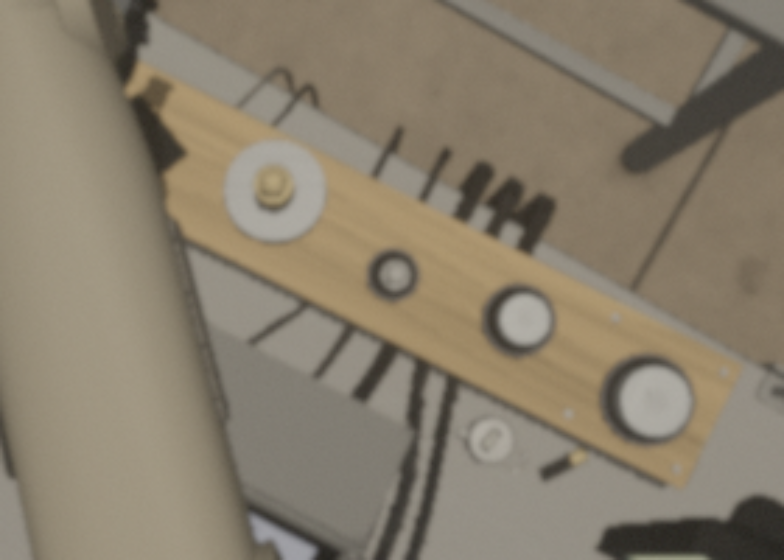

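The crop shows the brass weight mid-pan at (275,187), and the silver weight, medium disc and large disc each in their own tray at (393,273), (522,320) and (652,400). All measured offsets are about 2 mm or less, and the robot is clear.

```bash
python3 -c "
from workcell import env
print(env.hand_in())"
```

```text
the job is handed in; nothing more can be done
None
```

The job is handed in: by the last camera check the brass weight stands alone mid-pan and both discs and the silver weight are in their own trays, all within about 2 mm of centre, at about 27 s on the robot clock; the judge returned no verdict.

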